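Switch the barrel feeder to its empty lane

ROBOT

A 7-joint arm with a two-finger parallel gripper is mounted at the origin on a cart in front of the work surface, level with it; the furniture and walls round the work are solid. World frame = base frame: x ahead of the robot, y to its left, z up, the work surface at z = 0. Lengths are in m, angles in degrees, forces in N, time in s.
With the tool pointing down it reaches from about 0.425 to 0.875 m from the base axis. Payload 4.7 kg.
Tool frame: the origin (TCP) lies between the finger pads; the fingertips stand env.finger_overhang ahead of it and the grasp point (between the pads) lies 5 mm behind it (env.finger_overhang is the distance from the TCP to the fingertips, in m); z points along the fingers, y is the line along which they close (so a half turn about z gives the same grasp; the last joint's range is limited). The gripper opens to 87 mm and grips with 3 to 60 N. Pads are 19 mm wide; open, the fingers measure 117 mm over their backs; the gripper's body (75 mm by 190 mm) begins 51 mm behind the grasp point.
Start: joints at [-64.337, 18.392, -4.016, 83.108, 1.295, 78.541, -3.26], TCP at [0.273, 0.59, 0.197] pointing down, gripper open.
Joint ranges: [-163.93, 163.93], [-17.29, 119.83], [-79.2, 71.16], [3.27, 140.29], [-89.18, 269.18], [5.43, 117.66], [-154.24, 154.24]. Speed limits (degrees/s): [147.25, 147.25, 180, 180, 180, 180, 180].

INTERFACE

Orientations are given as [roll, pitch, yaw] about the fixed x, y, z axes, in that order (R = Rz(yaw) Ry(pitch) Rx(roll)).
In Python, from cell import telemetry, eyes, env, models gives the robot as it stands. The module is installed in compiled form; this text tells all that it offers.
- The arm moves only by the tool drive_tool, never from a script. Its arguments are lists of equal length, an entry for each row: "angular": the turn, a rotation vector about the tool's x, y, z in rad, a list of three; "delta_pos": the shift along the tool's x, y, z in cm, a list of three; "gripper": the finger opening in cm, from 0 to 8.7. A call has 1 to 20 rows; each row shifts and turns the commanded pose from where the row before left it, along the tool's axes as they then stand; what a row does not reach is not made up. A row lasts 1/10 s, in which the tool goes at most 50 mm and 8.59 degrees, less where a joint would pass 70% of its speed; a pose out of reach is approached as far as the arm can. A call with a gripper value outside its range is refused whole. The fingers move at their own pace and stop on an object; "squeeze" is the grip in N (left out, the last holds). Time passes only in rows, so rows that do not move let the fingers close. It gives the time, the measured TCP pose, the force, the opening and the grip force at its end, in the units of the state.
- telemetry.get_obs(): the state, without advancing time (a new reading comes with each control period).
- eyes.read_camera(name): name is "side" or "top" or "wrist"; returns a dict with "pixels" (400x640x3 uint8, red, green, blue), "mtx" (3x3 intrinsics, pixels), "D" ([k1, k2, p1, p2, k3] as OpenCV has them; the pictures are not rectified), "origin" and "orientation" of the camera in the world. Camera axes: x right, y down, z forward; pixel columns grow to the right and rows downward; lengths in m; the calibration is good to about 2 mm. A picture is of the moment at which its call begins. There is no depth.
- env.sign_off(): hands the job in; it is judged then, once.
Trained networks look in a picture, given as the dict that the camera call returned (one of the last four; its "shot" number tells which), for a name from the list of things; names that differ only in an ending like _2 or _b are one class to them, and where a whole thing is asked for, a point or a joint stands for the part that bears it (a point fixed in the world has none). Each returns a list of dicts, best first, with "p" (0 to 1); they miss things now and then, are a little off and sometimes report something else, mostly with a low value. They report only what shows in the picture. A call takes as long as a camera call. They do not tell look-alikes from the thing itself.
- models.search_frame(picture, target): "centre" ([column, row] in pixels, amid what is visible of it).
- models.cut_out(picture, target): "pixels" (400x640 bool, what is visible of it) and "centre" ([column, row] in pixels, amid what is visible of it).
The state is a dict: "time_s": time; "qpos": joint angles; "joint_velocities": joint speeds; "effort": joint torques, N m; "tool_pos": TCP position; "tool_rot": TCP orientation; "force": force on the tool from outside, world axes, zero at the start; "wrist_torque": the same for the moment, N m; "grip_width": finger opening in m; "grasp_force": force on a finger pad.
Only numpy, scipy, OpenCV 4.12 (cv2) and the standard library are available. Lean on these libraries where they do the work, as an engineer would, in place of code of your own. Each camera call takes 0.05 s, during which the arm holds its last target. There are 200 camera calls.

TASK

The left lane of the hinge-barrel feeder is full: press the raised right paddle all the way down so that the seesaw gate rocks over to its other stop, then push the yellow tab to the left to open the stop blade and let the four waiting barrels run down the right lane. When they have come to rest there, push the tab back until the blade is fully shut again, ready for reloading. Only press and push with the fingertips: let the barrels run by themselves without touching them, lift nothing, and leave the full lane and the things around the feeder as they are.

Things in the scene. Friction and masses are not known exactly. Their poses are not given: they have to be found in the camera images.
- feeder: blue steel gravity feeder, fixed on the table, 246 mm wide, 176 mm high. Origin: on the table under the middle of its magazine; x points to its back, y to its left (seen from the robot), z up. The upright magazine is 26 (y) x 60 (x) mm, its top 176 mm up; below it the gate, then a sloping lane to either side, left one full, right one empty
- right_lane (a point): middle of the floor of the empty right lane, 72 mm right of the feeder's middle, 38 mm up. The lane is 60 mm deep, runs from 29 to 114 mm right of the middle, its floor falling from 45 to 30 mm above the table; end wall to 57 mm. The left lane is its mirror image
- gate (a joint): seesaw gate plate under the magazine, one piece with its shaft and the hand rocker in front; tilts about the feeder's x axis, 59 mm up. rad: -0.45 = left stop (left end down, feeds left lane), +0.45 = right stop (right end down, feeds right lane). Stiff pivot, stays where left; about 1.5 N on a paddle moves it
- paddle_right (a point): middle of the top face of the right red paddle of the hand rocker, 34 (x) x 26 (y) mm, 110 mm in front of the feeder's middle, 65 mm right of the pivot, nothing above it; it starts raised (about 93 mm up) and sinks about 55 mm as the gate rocks over to the right
- paddle_left (a point): middle of the top face of the left red paddle, the same, 65 mm left of the pivot; it starts low
- stop_blade (a joint): aluminium blade that carries the stack of waiting barrels, sliding along the feeder's y axis. m: 0 = shut (barrels held), 0.023 = fully open to the left (all barrels fall out). About 2 N of friction; stays where it is left
- stop_tab (a point): centre of the yellow grip on the blade's upright tab, 26 (x) x 11 (y) x 40 (z) mm, 126 mm above the table; 62 mm left of the magazine's middle with the blade shut. A 44 mm wide gap lies between the grip and the magazine's left wall (which is 12 mm from the middle); the flat top of the blade is 92 mm above the table
- barrel_1: waiting oiled steel hinge barrel with a brass ring, 16 mm diameter x 50 mm, origin at its centre, axis along its x; number 1 from the bottom of the stack of four in the magazine
- barrel_2: waiting oiled steel hinge barrel with a brass ring, 16 mm diameter x 50 mm, origin at its centre, axis along its x; number 2 from the bottom of the stack of four in the magazine
- barrel_3: waiting oiled steel hinge barrel with a brass ring, 16 mm diameter x 50 mm, origin at its centre, axis along its x; number 3 from the bottom of the stack of four in the magazine
- barrel_4: waiting oiled steel hinge barrel with a brass ring, 16 mm diameter x 50 mm, origin at its centre, axis along its x; number 4 from the bottom of the stack of four in the magazine
- full_1: the same kind of barrel, number 1 from the end wall of the full left lane
- full_2: the same kind of barrel, number 2 from the end wall of the full left lane
- full_3: the same kind of barrel, number 3 from the end wall of the full left lane
- full_4: the same kind of barrel, number 4 from the end wall of the full left lane
- full_5: the same kind of barrel, number 5 from the end wall of the full left lane
- gas_nozzle: bystander: copper torch nozzle, 25 x 66 x 25 mm, lying behind the feeder; origin at its underside
- earplug_pot: bystander: white pot with orange lid, 50 mm diameter x 42 mm, left of the hand rocker; origin at its underside
- marker_blue: bystander: marker with a blue cap, 17 x 126 x 18 mm, lying in front of the feeder; origin at its underside
Not all that is in view belongs to the job. What is shaped like the barrel_4 but blue or purple is not meant.

How it is judged (in metres and radians):
On the way, in this order (a step that is already met when the one before it is completed fails the run):
1. the gate rests at its right stop, with all four barrels still held in the magazine (value of joint gate above 0.38 rad and z of each of barrel_1, barrel_2, barrel_3, barrel_4 in the frame of feeder above 0.092 m), for 0.2 s.
2. the blade is open and the four waiting barrels lie still in the right lane (y of barrel_1 in the frame of feeder between -0.118 and -0.042 m and z of barrel_1 in the frame of feeder between 0.03 and 0.066 m and x of barrel_1 in the frame of feeder between -0.015 and 0.015 m and linear speed of each of barrel_1, barrel_2, barrel_3, barrel_4 below 0.03 m/s and y of barrel_2 in the frame of feeder between -0.118 and -0.042 m and z of barrel_2 in the frame of feeder between 0.03 and 0.066 m and x of barrel_2 in the frame of feeder between -0.015 and 0.015 m and y of barrel_3 in the frame of feeder between -0.118 and -0.042 m and z of barrel_3 in the frame of feeder between 0.03 and 0.066 m and x of barrel_3 in the frame of feeder between -0.015 and 0.015 m and y of barrel_4 in the frame of feeder between -0.118 and -0.042 m and z of barrel_4 in the frame of feeder between 0.03 and 0.066 m and x of barrel_4 in the frame of feeder between -0.015 and 0.015 m and value of joint gate above 0.38 rad and value of joint stop_blade above 0.012 m), for 0.2 s.
At the end, for the whole second after the job is handed in: gate at its right stop (joint over 0.38 rad), stop blade shut (within 3 mm), all four waiting barrels at rest in the right lane (value of joint gate above 0.38 rad and value of joint stop_blade below 0.003 m and y of barrel_1 in the frame of feeder between -0.118 and -0.042 m and z of barrel_1 in the frame of feeder between 0.03 and 0.066 m and x of barrel_1 in the frame of feeder between -0.015 and 0.015 m and linear speed of each of barrel_1, barrel_2, barrel_3, barrel_4 below 0.03 m/s and y of barrel_2 in the frame of feeder between -0.118 and -0.042 m and z of barrel_2 in the frame of feeder between 0.03 and 0.066 m and x of barrel_2 in the frame of feeder between -0.015 and 0.015 m and y of barrel_3 in the frame of feeder between -0.118 and -0.042 m and z of barrel_3 in the frame of feeder between 0.03 and 0.066 m and x of barrel_3 in the frame of feeder between -0.015 and 0.015 m and y of barrel_4 in the frame of feeder between -0.118 and -0.042 m and z of barrel_4 in the frame of feeder between 0.03 and 0.066 m and x of barrel_4 in the frame of feeder between -0.015 and 0.015 m); the robot touches nothing.
It fails at once if a waiting barrel goes towards the full left lane (y of any of barrel_1, barrel_2, barrel_3, barrel_4 in the frame of feeder above 0.03 m).
It fails at once if a barrel is touched by the robot (contact force between any of barrel_1, barrel_2, barrel_3, barrel_4, full_1, full_2, full_3, full_4, full_5 and the fingers above 0.5 N or contact force between any of barrel_1, barrel_2, barrel_3, barrel_4, full_1, full_2, full_3, full_4, full_5 and the arm above 0.5 N).
It fails at once if a barrel is lifted (z of any of barrel_1, barrel_2, barrel_3, barrel_4 in the frame of feeder above 0.175 m or z of any of full_1, full_2, full_3, full_4, full_5 in the frame of feeder above 0.075 m).
It fails at once if the full lane is disturbed (a barrel shifts more than 15 mm) (distance of any of full_1, full_2, full_3, full_4, full_5 from where it was at the start of the episode above 0.015 m).
It fails at once if a bystander is moved more than 20 mm or lifted (distance of any of gas_nozzle, earplug_pot, marker_blue from where it was at the start of the episode above 0.02 m).
It also fails if it takes over 54 s, if anything falls off the work surface, if the arm or the gripper's body presses on something with over 40 N, if the wrist force passes 120 N, or if a joint passes its speed limit or range.

## Working session

There is one attempt and no reset: what is moved stays moved. The work goes in short steps, Python scripts to look and compute and a tool call to move; the robot and the scene stay as the last step left them, time stands still between calls to the robot, and variables do not carry over. Pictures are saved under pics/ and viewed, at most 13 in all, crops included, and the job is handed in when it is done.

Besides the shell and the picture viewer there is one more tool, called after "Emit:" in YAML: its name, and indented under it one key for each argument. drive_tool: Moves the arm, as the interface text tells. Its arguments: {"type":"object","properties":{"angular":{"type":"array","items":{"type":"array","items":{"type":"number"}}},"delta_pos":{"type":"array","items":{"type":"array","items":{"type":"number"}}},"gripper":{"type":"array","items":{"type":"number"}},"squeeze":{"type":"number"}},"required":["angular","delta_pos","gripper"]}

```bash
mkdir -p pics; cat > h.py <<'E'
import numpy as np, cv2
from scipy.spatial.transform import Rotation as R
from cell import telemetry, eyes, env, models
def cam(n): return eyes.read_camera(n)
def rot(c):
    o=np.array(c["orientation"],float)
    return o if o.shape==(3,3) else R.from_euler('xyz',o,degrees=True).as_matrix()
def ray(c,px):
    u=cv2.undistortPoints(np.array([[px]],float),np.array(c["mtx"]),np.array(c["D"]))[0,0]
    d=rot(c)@np.array([u[0],u[1],1]); return np.array(c["origin"]),d/np.linalg.norm(d)
def onz(c,px,z):
    o,d=ray(c,px); return o+d*(z-o[2])/d[2]
def proj(c,P):
    Rm=rot(c).T; t=-Rm@np.array(c["origin"])
    return cv2.projectPoints(np.array(P,float).reshape(-1,3),cv2.Rodrigues(Rm)[0],t,np.array(c["mtx"]),np.array(c["D"]))[0].reshape(-1,2)
def tri(obs):
    A=np.zeros((3,3));b=np.zeros(3)
    for c,p in obs:
        o,d=ray(c,p);M=np.eye(3)-np.outer(d,d);A+=M;b+=M@o
    return np.linalg.solve(A,b)
def save(c,n): cv2.imwrite('pics/'+n+'.png',cv2.cvtColor(c["pixels"],cv2.COLOR_RGB2BGR))
E
python3 - <<'E'
from h import *
print(telemetry.get_obs(), env.finger_overhang)
cs={n:cam(n) for n in("side","top","wrist")}
for n,c in cs.items():
    save(c,n+'0'); print(n,c["origin"],c["orientation"],c["mtx"])
for t in("feeder","paddle_right","paddle_left","stop_tab","barrel_1","earplug_pot","marker_blue","gas_nozzle"):
    o=[]
    for n in("side","top"):
        r=models.search_frame(cs[n],t); print(t,n,[(np.round(q["centre"]),round(q["p"],2)) for q in r[:4]])
        if r:o.append((cs[n],r[0]["centre"]))
    if len(o)==2: print(tri(o))
E
```

```text
{'time_s': 0.0, 'qpos': array([-64.33843924,  18.43871777,  -4.01669376,  83.17503368,
         1.29627122,  78.53916237,  -3.26069641]), 'joint_velocities': array([-0.05927476, -0.02636727,  0.10629574, -0.01335528, -0.04571307,
       -0.0257814 ,  0.02723828]), 'effort': array([-1.96337569e-04, -4.91286671e+01, -4.03991975e-01, -3.12527812e+01,
       -6.38793991e-02,  4.34839132e-02,  1.43017464e-04]), 'tool_pos': array([0.27299209, 0.58924189, 0.19636443]), 'tool_rot': array([-1.79892403e+02,  6.55972761e-03,  1.55148858e+02]), 'force': array([ 0.23190447,  0.1304284 , -0.89844725]), 'wrist_torque': array([ 0.02605072, -0.00710268, -0.01926408]), 'grasp_force': 0.0, 'grip_width': 0.08683193504148333} 0.014
side [0.33829744 0.38942594 0.67045092] [-132.41307647    0.17447923 -155.72571379] [[457.16764143   0.         317.5255738 ]
 [  0.         457.16764143 202.13826173]
 [  0.           0.           1.        ]]
top [ 0.45918902 -0.21996084  1.04261267] [-172.72926907    1.23144561  -89.72664544] [[428.85594643   0.         318.70033514]
 [  0.         428.85594643 203.54228357
[... 798 characters left out ...]
 side [(array([393., 187.]), 0.65), (array([284., 204.]), 0.55), (array([272., 245.]), 0.46)]
barrel_1 top [(array([375., 196.]), 0.71), (array([347., 279.]), 0.71), (array([291., 169.]), 0.57), (array([340., 159.]), 0.43)]
[ 0.5492498  -0.33380652  0.05535221]
earplug_pot side [(array([395., 186.]), 0.63)]
earplug_pot top [(array([307., 246.]), 0.55), (array([373., 212.]), 0.32)]
[ 0.47159924 -0.18033212  0.18528868]
marker_blue side [(array([434., 204.]), 0.71), (array([354., 184.]), 0.19)]
marker_blue top []
gas_nozzle side [(array([314., 168.]), 0.6), (array([389., 188.]), 0.3)]
gas_nozzle top [(array([384., 168.]), 0.76), (array([373., 243.]), 0.7)]
[ 0.68012539 -0.35277464  0.0272365 ]
```

```bash
python3 - <<'E'
import cv2
a=cv2.imread('pics/top0.png')[120:300,250:490]; b=cv2.imread('pics/side0.png')[100:280,220:460]
cv2.imwrite('pics/topc.png',cv2.resize(a,None,fx=3.3,fy=3.3,interpolation=cv2.INTER_CUBIC))
cv2.imwrite('pics/sidec.png',cv2.resize(b,None,fx=3.3,fy=3.3,interpolation=cv2.INTER_CUBIC))
E
```

```text
(no output)
```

View pics/topc.png

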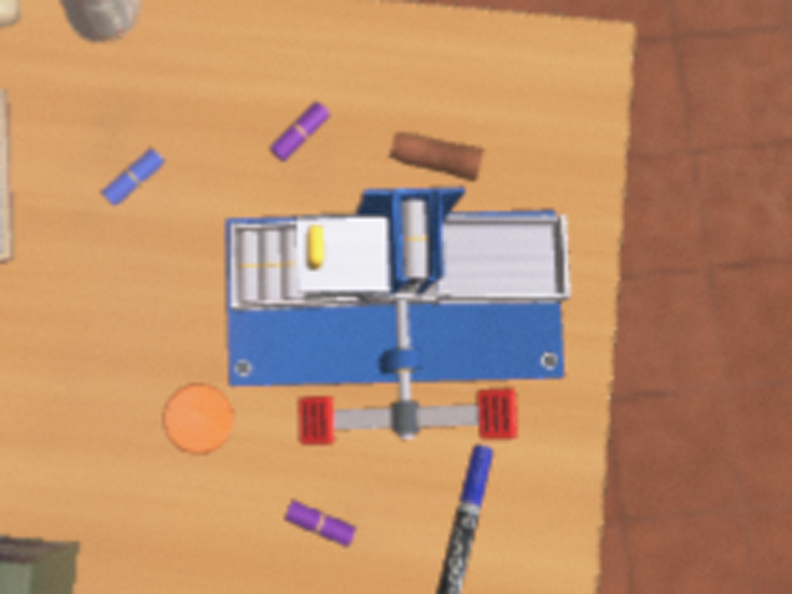

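View pics/sidec.png

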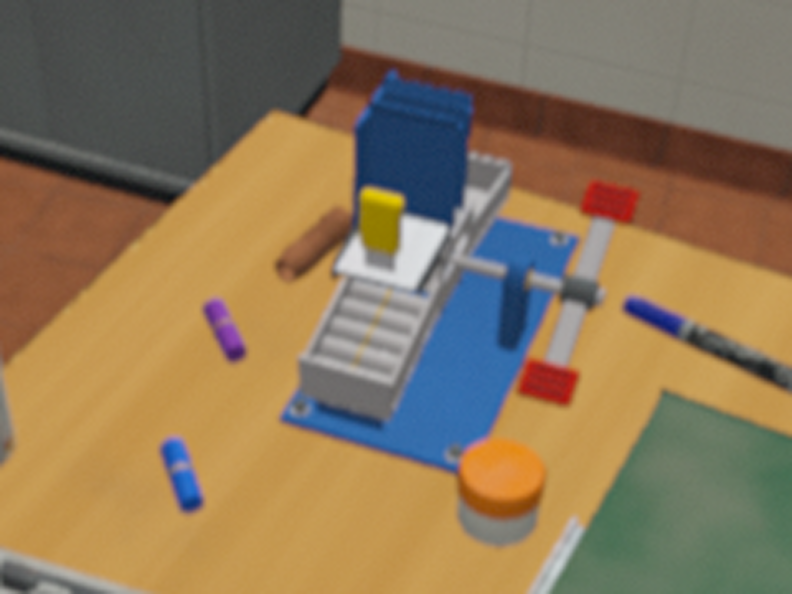

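The top view shows the feeder nearly square to the world axes. The yellow tab is at about (346,195), the right paddle at (401,245) raised, the left paddle at (346,247), and the marker's blue cap lies in front of the right paddle at about (396,258). The side view agrees: right paddle (405,161), left paddle (386,216), tab (335,167). Next I fit the feeder pose.

```bash
cat > fit.py <<'E'
from h import *
from scipy.optimize import least_squares
cs={n:cam(n) for n in("side","top")}
def blobs(c,lo,hi,box):
    hsv=cv2.cvtColor(c["pixels"],cv2.COLOR_RGB2HSV); m=cv2.inRange(hsv,lo,hi)
    if lo[0]==0: m|=cv2.inRange(hsv,(172,)+lo[1:],(180,255,255))
    k=np.zeros_like(m); k[box[1]:box[3],box[0]:box[2]]=1; m*=k
    n,l,s,ct=cv2.connectedComponentsWithStats(m)
    return sorted([(int(s[i][4]),ct[i].round(1).tolist(),s[i][:4].tolist()) for i in range(1,n) if s[i][4]>25],reverse=True)
for n,b in(("side",(250,100,440,240)),("top",(300,150,440,270))):
    print(n,"red",blobs(cs[n],(0,190,90),(6,255,255),b)[:3]); print(n,"yel",blobs(cs[n],(24,190,100),(34,255,255),b)[:3])
E
python3 fit.py; python3 - <<'E'
import sys; sys.argv=['']
from h import *
from scipy.optimize import least_squares
cs={n:cam(n) for n in("side","top")}
s=lambda x,y:(220+x/3.3,100+y/3.3); t=lambda x,y:(250+x/3.3,120+y/3.3)
PR=tri([(cs["side"],s(610,202)),(cs["top"],t(498,413))]);PL=tri([(cs["side"],s(549,382)),(cs["top"],t(316,420))])
print("PR",PR,"PL",PL,PR-PL)
print("tabtop",onz(cs["top"],t(316,245),.146))
print("mag top corners", [onz(cs["top"],t(*p),.176) for p in((362,190),(462,190))])
print("base corners", [onz(cs["top"],t(*p),.003) for p in((230,384),(565,377))])
print("end wall right x,y", [onz(cs["top"],t(*p),.057) for p in((568,297),(566,212),(229,220),(231,308))])
print("marker cap", onz(cs["top"],t(482,450),.015), "pot", onz(cs["top"],t(198,418),.042))
E
```

```text
side red [(152, [404.4, 160.5], [396, 155, 18, 12]), (146, [385.7, 215.5], [378, 210, 17, 12])]
side yel [(171, [334.8, 166.1], [330, 158, 12, 18])]
top red []
top yel []
PR [ 0.4878672  -0.38125907  0.08815174] PL [ 0.48420733 -0.26146497  0.03658725] [ 0.00365986 -0.1197941   0.05156448]
tabtop [ 0.59342635 -0.25718997  0.146     ]
mag top corners [array([ 0.62352666, -0.28461703,  0.176     ]), array([ 0.62360589, -0.34663025,  0.176     ])]
base corners [array([ 0.51164659, -0.19977625,  0.003     ]), array([ 0.51750359, -0.44498444,  0.003     ])]
end wall right x,y [array([ 0.57033708, -0.43676752,  0.057     ]), array([ 0.63055802, -0.43692132,  0.057     ]), array([ 0.62449091, -0.19960102,  0.057     ]), array([ 0.56206386, -0.20128665,  0.057     ])]
marker cap [ 0.4641969  -0.38151863  0.015     ] pot [ 0.48567052 -0.178094    0.042     ]
```

Feeder fit: middle at about (0.5965, -0.3185), yaw about 1.6°. The paddles, end walls and tab all agree with it to about 2 mm. I'll raise and turn the tool, then go round by (0.5, 0.1).

Emit:
drive_tool:
  angular:
    - [0,0,-0.115]
    - [0,0,-0.115]
    - [0,0,-0.115]
    - [0,0,-0.115]
    - [0,0,0]
    - [0,0,0]
    - [0,0,0]
    - [0,0,0]
    - [0,0,0]
    - [0,0,0]
    - [0,0,0]
    - [0,0,0]
    - [0,0,0]
    - [0,0,0]
    - [0,0,0]
    - [0,0,0]
    - [0,0,0]
    - [0,0,0]
  delta_pos:
    - [0,0,-2]
    - [0,0,-2]
    - [0,0,-2]
    - [0,0,-2]
    - [-1.5,-3.5,0]
    - [-1.5,-3.5,0]
    - [-1.5,-3.5,0]
    - [-1.5,-3.5,0]
    - [-1.5,-3.5,0]
    - [-1.5,-3.5,0]
    - [-1.5,-3.5,0]
    - [-1.5,-3.5,0]
    - [-1.5,-3.5,0]
    - [-1.5,-3.5,0]
    - [-1.5,-3.5,0]
    - [-1.5,-3.5,0]
    - [-1.5,-3.5,0]
    - [-1.5,-3.5,0]
  gripper: [0,0,0,0,0,0,0,0,0,0,0,0,0,0,0,0,0,0]

```text
time_s: 2.95
tool_pos: [0.4965, 0.104, 0.2778]
tool_rot: [180.0, 0.0, -178.5]
force: [0.3, 1.7, -0.8]
grip_width: 0.0006
grasp_force: 0.0
```

Emit:
drive_tool:
  angular:
    - [0,0,0]
    - [0,0,0]
    - [0,0,0]
    - [0,0,0]
    - [0,0,0]
    - [0,0,0]
    - [0,0,0]
    - [0,0,0]
    - [0,0,0]
    - [0,0,0]
    - [0,0,0]
    - [0,0,0]
    - [0,0,0]
    - [0,0,0]
    - [0,0,0]
    - [0,0,0]
  delta_pos:
    - [0.16,-3.48,0]
    - [0.16,-3.48,0]
    - [0.16,-3.48,0]
    - [0.16,-3.48,0]
    - [0.16,-3.48,0]
    - [0.16,-3.48,0]
    - [0.16,-3.48,0]
    - [0.16,-3.48,0]
    - [0.16,-3.48,0]
    - [0.16,-3.48,0]
    - [0.16,-3.48,0]
    - [0.16,-3.48,0]
    - [0.16,-3.48,0]
    - [0.16,-3.48,0]
    - [0,0,0]
    - [0,0,0]
  gripper: [0,0,0,0,0,0,0,0,0,0,0,0,0,0,0,0]

```text
time_s: 4.55
tool_pos: [0.4859, -0.3828, 0.2772]
tool_rot: [180.0, -0.0, -178.6]
force: [1.0, 0.1, 0.2]
grip_width: 0.0003
grasp_force: 0.0
```

Emit:
drive_tool:
  angular:
    - [0,0,0]
    - [0,0,0]
    - [0,0,0]
    - [0,0,0]
    - [0,0,0]
    - [0,0,0]
  delta_pos:
    - [0,0,3]
    - [0,0,3]
    - [0,0,3]
    - [0,0,3]
    - [0,0,3]
    - [0,0,0]
  gripper: [0,0,0,0,0,0]

```text
time_s: 5.15
tool_pos: [0.4851, -0.3778, 0.1235]
tool_rot: [179.7, -0.3, -178.3]
force: [-0.9, 1.0, 0.1]
grip_width: 0.0004
grasp_force: 0.0
```

```bash
python3 - <<'E'
from h import *
a=cam("side");b=cam("top");save(a,"s1");save(b,"t1")
tip=telemetry.get_obs()["tool_pos"]-[0,0,.014]
print(tip,proj(a,tip),proj(b,tip))
f=lambda c,x,y,w,h:cv2.resize(cv2.cvtColor(c["pixels"],cv2.COLOR_RGB2BGR)[y:y+h,x:x+w],None,fx=2.4,fy=2.4,interpolation=cv2.INTER_CUBIC)
cv2.imwrite("pics/c1.png",np.hstack([f(a,290,60,160,200),f(b,300,120,160,200)]))
E
```

```text
[ 0.48715455 -0.38084274  0.11400922] [[406.37951781 151.32708708]] [[402.81041376 245.41673629]]
```

View pics/c1.png

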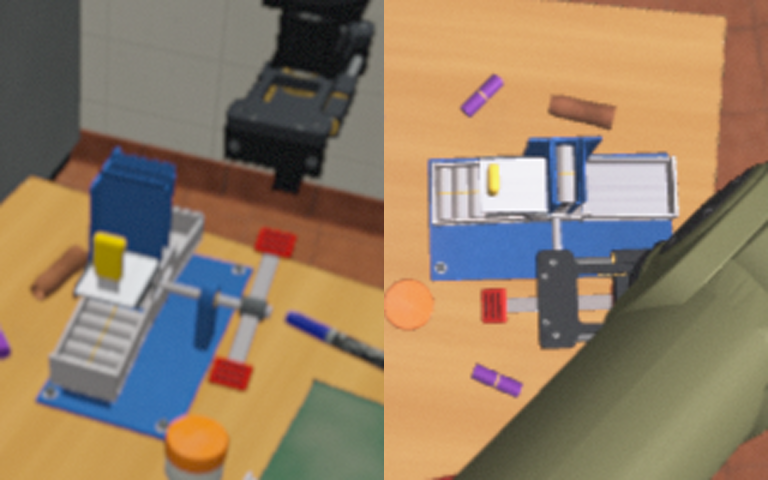

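```bash
python3 - <<'E'
from h import *
a=cam("side");o=telemetry.get_obs();p=o["tool_pos"];Rm=R.from_euler('xyz',o["tool_rot"],degrees=True).as_matrix()
im=cv2.cvtColor(a["pixels"],cv2.COLOR_RGB2BGR)[80:200,340:480];im=cv2.resize(im,None,fx=5,fy=5,interpolation=cv2.INTER_CUBIC)
P=[p+Rm@np.array(v) for v in [(0,0,.014),(0,0,0),(.0095,.015,.014),(-.0095,.015,.014),(.0095,-.015,.014),(.0375,.095,-.056),(-.0375,.095,-.056)]]
for i,q in enumerate(proj(a,P)):
    c=tuple(int(v) for v in (q-[340,80])*5); cv2.circle(im,c,3,(0,255,0),-1); cv2.putText(im,str(i),c,0,.5,(0,255,255),1)
cv2.imwrite("pics/c2.png",im); print(p,o["qpos"])
E
```

```text
[ 0.48763554 -0.38180413  0.1291483 ] [  1.25122679  20.4411465   42.73648701  94.31521508 -14.58943861
  70.84796179 138.57537752]
```

View pics/c2.png

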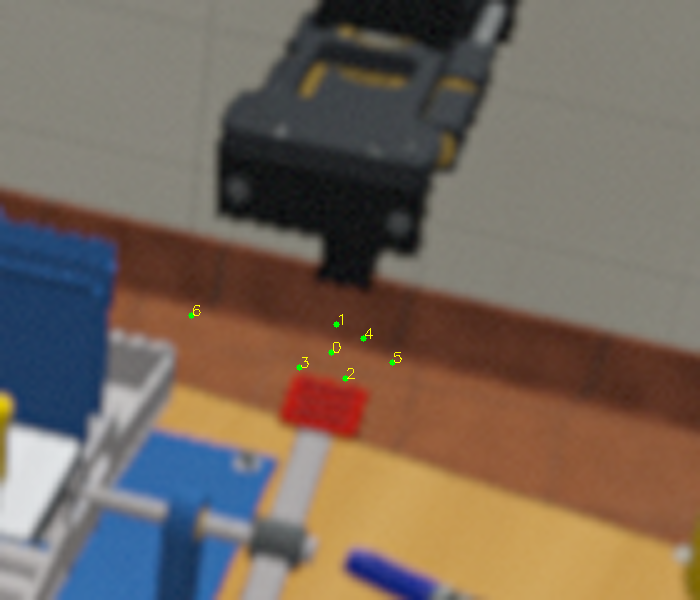

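```bash
python3 - <<'E'
from h import *
a=cam("side");b=cam("top");w=cam("wrist");save(w,"w2");o=telemetry.get_obs();p=o["tool_pos"];Rm=R.from_euler('xyz',o["tool_rot"],degrees=True).as_matrix()
P=[p+Rm@np.array(v) for v in [(.0375,.095,-.056),(-.0375,.095,-.056)]]
print(np.round(P,3));print("top",proj(b,P),"side",proj(a,P))
# triangulate near-end bottom corner pixels
print(tri([(a,(340+220/5,80+215/5)),(b,(364,224.5))]),tri([(a,(340+415/5,80+250/5)),(b,(364,264.5))]))
print(w["origin"],w["orientation"])
bs=[ (0.4879,-.3813,.088),(.4842,-.2615,.0366)]
print("paddles in wrist",proj(w,bs))
im=cv2.cvtColor(w["pixels"],cv2.COLOR_RGB2BGR)
for q in proj(w,bs): cv2.circle(im,tuple(int(v) for v in q),3,(0,255,0),-1)
cv2.imwrite("pics/w2.png",im)
E
```

```text
[[ 0.447 -0.289  0.185]
 [ 0.522 -0.287  0.186]]
top [[362.71306732 264.3954283 ]
 [361.44005885 226.538187  ]] side [[418.62339637 152.17908406]
 [378.40159337 142.75046954]]
[ 0.51989931 -0.28894939  0.22784085] [ 0.44714336 -0.28733545  0.2332501 ]
[ 0.41612789 -0.383819    0.31618827] [1.64689592e+02 9.14035127e-02 9.15523200e+01]
paddles in wrist [[319.30390695 208.68793509]
 [451.50732266 191.19014292]]
```

View pics/w2.png

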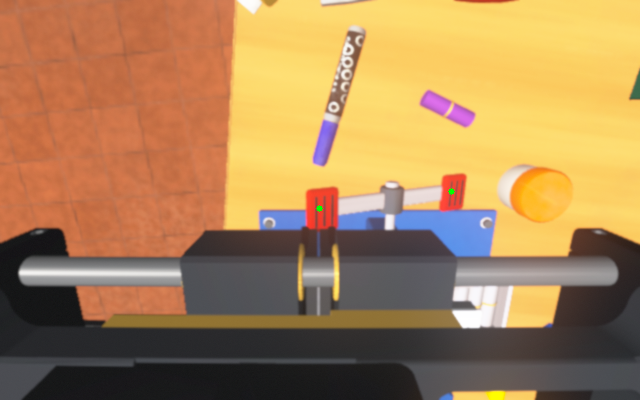

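The wrist camera confirms the fingers are over the paddle sideways, with the paddle at (319,208). In the side view the gripper looks about 20 px higher than computed, so the height needs a check. I'll descend slowly and watch the paddle.

Emit:
drive_tool:
  angular:
    - [0,0,0]
    - [0,0,0]
    - [0,0,0]
    - [0,0,0]
  delta_pos:
    - [0,0,1.2]
    - [0,0,1.2]
    - [0,0,1.2]
    - [0,0,0]
  gripper: [0,0,0,0]

```text
time_s: 5.85
tool_pos: [0.4849, -0.3809, 0.0886]
tool_rot: [179.9, -0.2, -178.5]
force: [-0.0, 0.3, -0.2]
grip_width: 0.0003
grasp_force: 0.0
```

```bash
python3 fit.py; python3 - <<'E'
from h import *
o=telemetry.get_obs();print(o["tool_pos"],o["force"])
a=cam("side")
cv2.imwrite("pics/c3.png",cv2.resize(cv2.cvtColor(a["pixels"],cv2.COLOR_RGB2BGR)[90:230,320:460],None,fx=4,fy=4,interpolation=cv2.INTER_CUBIC))
E
```

```text
side red [(151, [404.5, 160.4], [396, 155, 18, 12]), (146, [385.6, 215.5], [378, 210, 17, 12])]
side yel [(171, [334.8, 166.1], [330, 158, 12, 18])]
top red []
top yel []
[ 0.48594142 -0.38195301  0.0906596 ] [-0.87784328 -0.98926879  0.55048109]
```

View pics/c3.png

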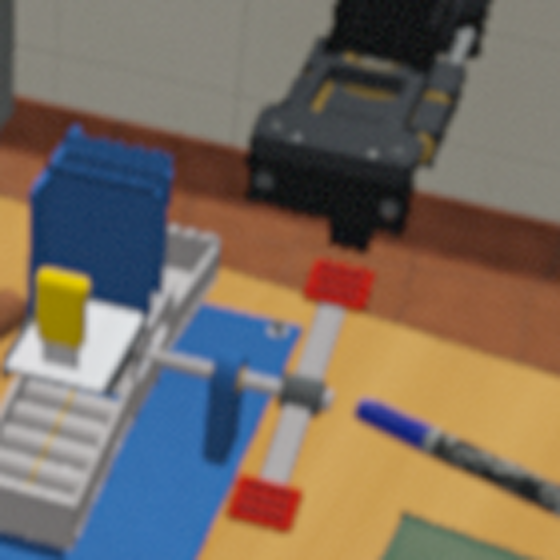

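The paddle has not moved and the tips still show above it: tip bottom at about (407,151), paddle at (404,160). The tips really are roughly 2 cm or more higher than computed, so I'll go on slowly and rely on contact.

Emit:
drive_tool:
  angular:
    - [0,0,0]
    - [0,0,0]
    - [0,0,0]
    - [0,0,0]
  delta_pos:
    - [0,0,0.7]
    - [0,0,0.7]
    - [0,0,0.6]
    - [0,0,0]
  gripper: [0,0,0,0]

```text
time_s: 6.4
tool_pos: [0.4858, -0.3816, 0.0703]
tool_rot: [179.9, -0.1, -178.5]
force: [-0.3, -0.3, 0.0]
grip_width: 0.0002
grasp_force: 0.0
```

```bash
python3 fit.py | grep side; python3 - <<'E'
from h import *
o=telemetry.get_obs();print(o["tool_pos"],o["force"])
a=cam("side")
g=cv2.cvtColor(a["pixels"],cv2.COLOR_RGB2GRAY)
for r in range(140,172): print(r,g[r,398:418])
E
```

```text
side red [(143, [385.4, 215.1], [378, 209, 17, 13]), (114, [404.4, 161.4], [396, 154, 18, 13])]
side yel [(171, [334.8, 166.1], [330, 158, 12, 18])]
[ 0.48624662 -0.38209676  0.07121178] [ 0.19068541 -0.67001053 -0.48254038]
140 [30 31 29 34 35 34 32 29 35 33 35 34 36 38 39 41 46 47 49 56]
141 [25 28 30 28 33 35 27 34 33 33 31 33 30 32 35 33 36 37 36 40]
142 [21 27 23 22 23 28 27 31 30 28 31 34 31 31 29 30 33 32 29 34]
143 [23 21 21 20 21 23 21 24 24 28 26 28 30 34 26 35 33 33 29 35]
144 [15 16 16 18 19 19 19 18 19 23 23 25 24 23 25 26 29 30 31 31]
145 [24 18 21 23 16 19 18 20 19 13 24 16 21 20 20 21 22 21 28 26]
146 [17 20 16 15 21 24 23 19 13 21 20 19 23 15 20 23 16 22 18 17]
147 [20 26 19 21 21 20 21 21 18 18 20 17 19 21 16 23 22 24 21 20]
148 [23 12 20 21 17 21 20 22 21 21 23 21 18 18 22 21 30 31 25 25]
149 [19 17 21 21 23 14 22 17 18 19 19 21 20 18 19 36 43 49 45 36]
150 [23 18 16 17 20 15 22 19 22 20 18 14 22 19 27 40 56 61 59 46]
151 [30 20 24 23 20 21 22 24 18 22 22 21 19 24 22 41 54 61 59 50]
152 [52 40 34 28 19 22 18 20 19 26 22 22 18 20 21 29 42 52 55 41]
153 [84 73 65 39 
[... 851 characters left out ...]
104]
164 [ 77  71  71  71  73  71  70  67  70  72  71  73  76  83  94 101 105 105
 103 103]
165 [109  99  97  93  88  86  78  71  69  69  71  69  73  83  96 103 102 103
 103 102]
166 [140 134 135 133 127 119 108  91  80  75  69  69  72  84  97 104 103 105
 102 104]
167 [160 159 162 163 157 150 140 127 109  95  91  85  88  94 101 105 104 104
 104 105]
168 [161 163 169 174 171 168 162 152 137 129 127 125 126 123 121 117 111 106
 107 104]
169 [160 165 171 173 173 173 168 157 151 152 154 154 153 150 144 139 130 122
 117 113]
170 [162 169 171 173 172 171 166 157 157 160 161 162 161 159 157 156 150 144
 139 132]
171 [162 169 173 172 172 168 164 158 158 160 161 162 161 160 160 160 158 158
 156 153]
```

Contact is just being made at TCP z of about 0.071, so the real tips sit about 20 mm above the TCP reading, not 14 mm below. I'll go on by contact and push down about 5 cm.

Emit:
drive_tool:
  angular:
    - [0,0,0]
    - [0,0,0]
    - [0,0,0]
    - [0,0,0]
    - [0,0,0]
  delta_pos:
    - [0,0,0.6]
    - [0,0,0.6]
    - [0,0,0.6]
    - [0,0,0.6]
    - [0,0,0]
  gripper: [0,0,0,0,0]

```text
time_s: 7.05
tool_pos: [0.4858, -0.3815, 0.0462]
tool_rot: [179.9, -0.1, -178.5]
force: [-0.0, 0.2, 0.1]
grip_width: 0.0009
grasp_force: 0.0
```

```bash
python3 fit.py | grep side; python3 - <<'E'
from h import *
o=telemetry.get_obs();print(o["tool_pos"],o["force"])
E
```

```text
side red [(119, [386.1, 209.0], [378, 204, 17, 11])]
side yel [(172, [334.8, 166.1], [329, 158, 13, 18])]
[ 0.48603271 -0.3816178   0.04687607] [-0.27035734  0.35031118  0.22439452]
```

Emit:
drive_tool:
  angular:
    - [0,0,0]
    - [0,0,0]
    - [0,0,0]
    - [0,0,0]
    - [0,0,0]
  delta_pos:
    - [0,0,0.6]
    - [0,0,0.6]
    - [0,0,0.6]
    - [0,0,0.5]
    - [0,0,0]
  gripper: [0,0,0,0,0]

```text
time_s: 7.65
tool_pos: [0.486, -0.3813, 0.0233]
tool_rot: [179.9, -0.1, -178.5]
force: [0.3, 0.7, -0.3]
grip_width: 0.0004
grasp_force: 0.0
```

```bash
python3 fit.py | grep side; python3 - <<'E'
from h import *
o=telemetry.get_obs();print(o["tool_pos"],o["force"])
E
```

```text
side red [(66, [388.0, 197.5], [380, 194, 17, 8])]
side yel [(171, [334.8, 166.1], [330, 158, 12, 18])]
[ 0.48587344 -0.38145643  0.0238225 ] [-0.32173911 -0.3789587   0.80988648]
```

Emit:
drive_tool:
  angular:
    - [0,0,0]
    - [0,0,0]
    - [0,0,0]
  delta_pos:
    - [0,0,0.4]
    - [0,0,0.4]
    - [0,0,0]
  gripper: [0,0,0]

```text
time_s: 8.05
tool_pos: [0.4866, -0.3821, 0.0165]
tool_rot: [180.0, 0.0, -178.5]
force: [-1.0, -0.1, 0.1]
grip_width: 0.0004
grasp_force: 0.2
```

```bash
python3 - <<'E'
from h import *
o=telemetry.get_obs();print(o["tool_pos"],o["force"],o["effort"])
a=cam("side");b=cam("top");bg=lambda c:cv2.cvtColor(c["pixels"],cv2.COLOR_RGB2BGR)
cv2.imwrite("pics/c4.png",np.hstack([cv2.resize(bg(a)[100:260,320:450],None,fx=3,fy=3),cv2.resize(bg(b)[150:310,310:440],None,fx=3,fy=3)]))
E
```

```text
[ 0.48656884 -0.38213708  0.01647934] [-1.00795721 -0.1451757   0.14331659] [-7.55024585e-02 -4.36214340e+01  9.40981418e+00 -2.54485989e+01
  9.65860882e-02  7.38295354e-02  1.41813105e-02]
```

View pics/c4.png

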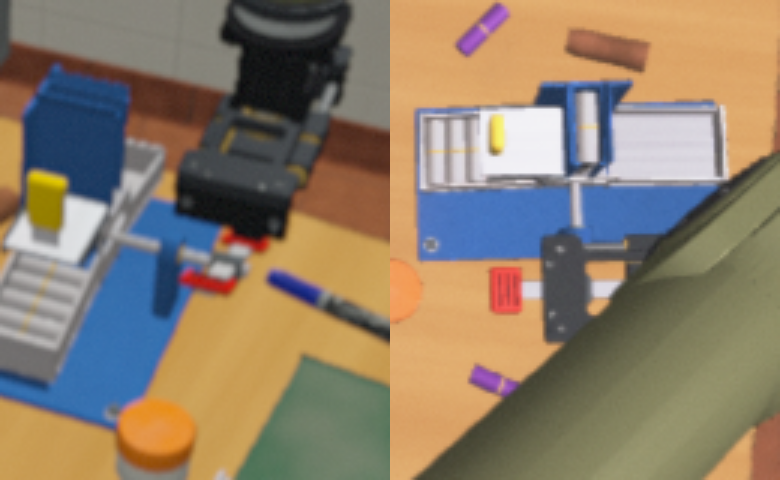

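```bash
cat > gate.py <<'E'
from h import *
Rz=R.from_euler('z',1.6,degrees=True).as_matrix(); C=np.array([.5965,-.3185,0])
def pad(th,s,t=.006):
    y=s*.065; return C+Rz@np.array([-.11,y*np.cos(th)-t*np.sin(th),.059+y*np.sin(th)+t*np.cos(th)])
E
python3 - <<'E'
from gate import *
a=cam("side")
for th in(-.45,-.2,0,.2,.45): print(th,proj(a,[pad(th,1),pad(th,-1)]).round(1).tolist(),pad(th,1)[2].round(3),pad(th,-1)[2].round(3))
E
python3 fit.py|grep side
```

```text
-0.45 [[385.6, 216.1], [404.2, 160.4]] 0.036 0.093
-0.2 [[385.9, 211.6], [404.1, 164.3]] 0.052 0.078
0 [[386.5, 206.7], [403.7, 168.4]] 0.065 0.065
0.2 [[387.5, 201.1], [402.9, 173.2]] 0.078 0.052
0.45 [[389.3, 193.2], [401.6, 179.9]] 0.093 0.036
side red [(53, [389.1, 193.9], [381, 191, 18, 7]), (33, [402.1, 179.7], [395, 176, 14, 7])]
side yel [(172, [334.8, 166.1], [329, 158, 13, 18])]
```

The gate model puts it at about 0.43 rad, nearly at the stop. I'll press 3 mm more, then rise.

Emit:
drive_tool:
  angular:
    - [0,0,0]
    - [0,0,0]
    - [0,0,0]
    - [0,0,0]
  delta_pos:
    - [0,0,0.15]
    - [0,0,0.15]
    - [0,0,0]
    - [0,0,0]
  gripper: [0,0,0,0]

```text
time_s: 8.7
tool_pos: [0.4869, -0.3826, 0.0158]
tool_rot: [180.0, 0.1, -178.5]
force: [-2.3, 2.4, 15.3]
grip_width: 0.0005
grasp_force: 6.1
```

```bash
python3 fit.py|grep "side red"
```

```text
side red [(54, [389.1, 194.0], [381, 191, 17, 7]), (31, [402.4, 179.9], [395, 177, 14, 6])]
```

The gate is hard on its stop (15 N). Next I rise, go left, open to 30 mm, and come in above the tab so the fingers straddle it.

Emit:
drive_tool:
  angular:
    - [0,0,0]
    - [0,0,0]
    - [0,0,0]
    - [0,0,0]
    - [0,0,0]
    - [0,0,0]
    - [0,0,0]
    - [0,0,0]
    - [0,0,0]
    - [0,0,0]
    - [0,0,0]
    - [0,0,0]
    - [0,0,0]
    - [0,0,0]
    - [0,0,0]
    - [0,0,0]
    - [0,0,0]
    - [0,0,0]
  delta_pos:
    - [0,0,-1]
    - [0,0,-2.4]
    - [0,0,-2.4]
    - [0,0,-2.4]
    - [0,0,-2.4]
    - [0,0,-2.4]
    - [0,0,-2.4]
    - [0,0,-2.4]
    - [0,2.5,0]
    - [0,2.5,0]
    - [0,2.5,0]
    - [0,2.5,0]
    - [0,2.3,0]
    - [-2.8,0,0]
    - [-2.8,0,0]
    - [-2.8,0,0]
    - [-2.7,0,0]
    - [0,0,0]
  gripper: [0,0,0,0,0,0,0,0,3,3,3,3,3,3,3,3,3,3]

```text
time_s: 10.6
tool_pos: [0.5969, -0.2543, 0.1899]
tool_rot: [-180.0, -0.1, -178.3]
force: [0.5, -0.4, -0.1]
grip_width: 0.0305
grasp_force: 0.0
```

```bash
python3 fit.py|grep side; python3 - <<'E'
from gate import *
o=telemetry.get_obs();p=o["tool_pos"];print(p,o["tool_rot"],Rz.T@(p-C),o["grip_width"])
a=cam("side");b=cam("top");bg=lambda c:cv2.cvtColor(c["pixels"],cv2.COLOR_RGB2BGR)
print(proj(a,[p+[0,0,.02]]),proj(b,[p+[0,0,.02]]))
cv2.imwrite("pics/c5.png",np.hstack([cv2.resize(bg(a)[60:240,260:420],None,fx=2.5,fy=2.5),cv2.resize(bg(b)[120:300,290:440],None,fx=2.5,fy=2.5)]))
E
```

```text
side red [(52, [389.2, 193.9], [381, 191, 18, 7])]
side yel [(171, [334.8, 166.1], [330, 158, 12, 18])]
[ 0.5935256  -0.25635103  0.19056814] [-1.79977606e+02 -1.32395260e-01 -1.78489165e+02] [-0.00123794  0.06220779  0.19056814] 0.029837962803075505
[[336.53922206 130.81609812]] [[346.68054744 189.32078117]]
```

View pics/c5.png

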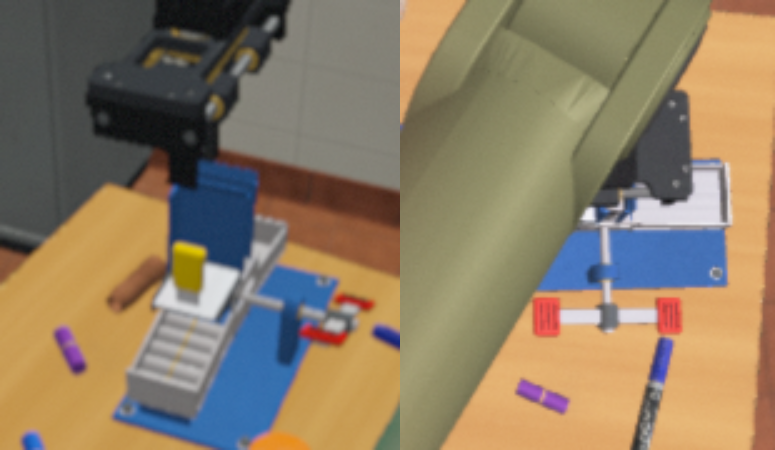

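The gripper is above the tab: near finger bottom at (336,133), which fits the tips being 20 mm above the TCP reading, and the magazine is clear. The gate is still over. I'll descend 87 mm to bring the tips to about 0.124.

Emit:
drive_tool:
  angular:
    - [0,0,0]
    - [0,0,0]
    - [0,0,0]
    - [0,0,0]
    - [0,0,0]
    - [0,0,0]
    - [0,0,0]
  delta_pos:
    - [0,0,1.5]
    - [0,0,1.5]
    - [0,0,1.5]
    - [0,0,1.5]
    - [0,0,1.5]
    - [0,0,1.2]
    - [0,0,0]
  gripper: [3,3,3,3,3,3,3]

```text
time_s: 11.5
tool_pos: [0.5928, -0.2556, 0.1019]
tool_rot: [179.9, -0.2, -178.5]
force: [-0.2, 0.3, 0.5]
grip_width: 0.03
grasp_force: 0.0
```

```bash
python3 fit.py|grep side; python3 - <<'E'
from gate import *
o=telemetry.get_obs();p=o["tool_pos"];print(p,Rz.T@(p-C),o["grip_width"],o["force"])
a=cam("side");w=cam("wrist");bg=lambda c:cv2.cvtColor(c["pixels"],cv2.COLOR_RGB2BGR)
cv2.imwrite("pics/c6.png",np.hstack([cv2.resize(bg(a)[80:240,260:380],None,fx=3,fy=3),cv2.resize(bg(w),(432,270)).copy() if 0 else cv2.copyMakeBorder(cv2.resize(bg(w),(432,270)),0,210,0,0,cv2.BORDER_CONSTANT)]))
E
```

```text
side red [(53, [389.1, 194.0], [381, 191, 17, 7])]
side yel []
[ 0.59415487 -0.25637682  0.10429333] [-0.00060963  0.06216444  0.10429333] 0.029901273355071742 [ 0.02488613  0.87569584 -0.05733943]
```

View pics/c6.png

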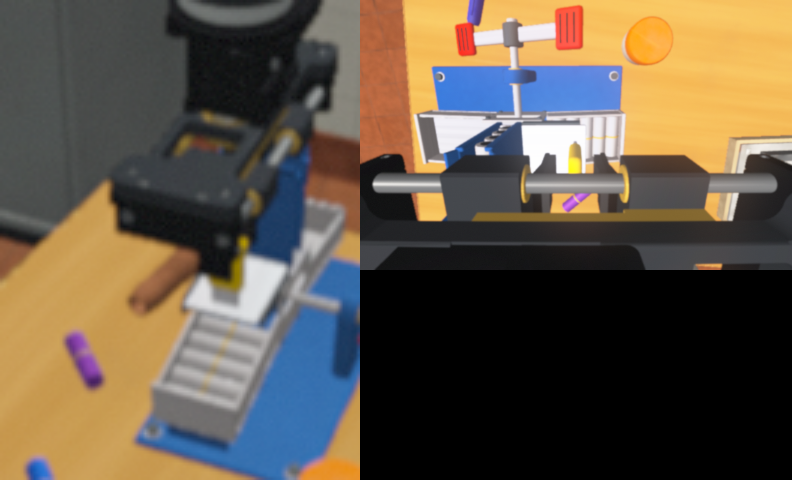

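The wrist view shows the yellow tab between the two fingers, well centred, with the magazine clear. Now I push left to open.

Emit:
drive_tool:
  angular:
    - [0,0,0]
    - [0,0,0]
    - [0,0,0]
    - [0,0,0]
    - [0,0,0]
    - [0,0,0]
    - [0,0,0]
    - [0,0,0]
    - [0,0,0]
    - [0,0,0]
  delta_pos:
    - [0,0.6,0]
    - [0,0.6,0]
    - [0,0.6,0]
    - [0,0.6,0]
    - [0,0.5,0]
    - [0,0.3,0]
    - [0,0,0]
    - [0,0,0]
    - [0,0,0]
    - [0,0,0]
  gripper: [3,3,3,3,3,3,3,3,3,3]

```text
time_s: 12.7
tool_pos: [0.5933, -0.2241, 0.1043]
tool_rot: [180.0, -0.0, -178.5]
force: [-0.2, -1.9, 0.1]
grip_width: 0.0301
grasp_force: 0.6
```

```bash
python3 fit.py|grep side; python3 - <<'E'
from gate import *
o=telemetry.get_obs();p=o["tool_pos"];print(p,Rz.T@(p-C),o["grip_width"],o["force"])
b=cam("top");a=cam("side");bg=lambda c:cv2.cvtColor(c["pixels"],cv2.COLOR_RGB2BGR)
w=cam("wrist");cv2.imwrite("pics/c7.png",np.hstack([cv2.resize(bg(a)[80:240,250:380],None,fx=3,fy=3),np.vstack([cv2.resize(bg(w)[100:260,40:520],(390,130)),cv2.resize(bg(b)[150:250,320:435],(390,350),interpolation=cv2.INTER_CUBIC)])]))
E
```

```text
side red [(55, [389.2, 194.1], [381, 191, 18, 7])]
side yel [(71, [334.0, 173.4], [331, 165, 7, 18])]
[ 0.59326664 -0.22403795  0.10429616] [-0.00059457  0.0945155   0.10429616] 0.030106008212818596 [-0.04434462 -1.43308194  0.31838385]
```

View pics/c7.png

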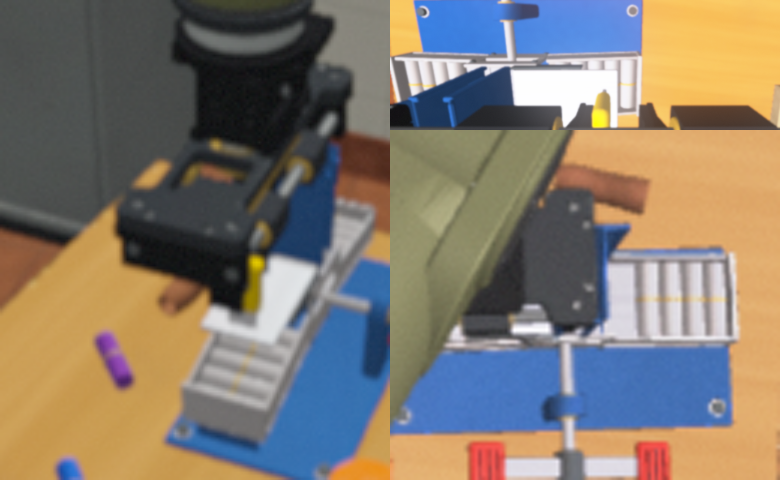

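All four barrels lie in the right lane (top view, rings in a row at about cols 395–417) and the gate is still over. I'll wait 0.5 s, then push back right to shut.

Emit:
drive_tool:
  angular:
    - [0,0,0]
    - [0,0,0]
    - [0,0,0]
    - [0,0,0]
    - [0,0,0]
    - [0,0,0]
    - [0,0,0]
    - [0,0,0]
    - [0,0,0]
    - [0,0,0]
    - [0,0,0]
    - [0,0,0]
    - [0,0,0]
    - [0,0,0]
    - [0,0,0]
    - [0,0,0]
  delta_pos:
    - [0,0,0]
    - [0,0,0]
    - [0,0,0]
    - [0,0,0]
    - [0,0,0]
    - [0,-0.6,0]
    - [0,-0.6,0]
    - [0,-0.6,0]
    - [0,-0.5,0]
    - [0,-0.5,0]
    - [0,-0.5,0]
    - [0,-0.4,0]
    - [0,-0.3,0]
    - [0,-0.2,0]
    - [0,0,0]
    - [0,0,0]
  gripper: [3,3,3,3,3,3,3,3,3,3,3,3,3,3,3,3]

```text
time_s: 14.55
tool_pos: [0.5944, -0.2661, 0.1044]
tool_rot: [180.0, -0.0, -178.5]
force: [-1.2, 2.2, 1.0]
grip_width: 0.03
grasp_force: 1.1
```

```bash
python3 - <<'E'
from gate import *
o=telemetry.get_obs();p=o["tool_pos"];print(p,Rz.T@(p-C),o["grip_width"],o["force"],o["grasp_force"])
E
```

```text
[ 0.59438113 -0.26611346  0.10440749] [-0.00065533  0.05242528  0.10440749] 0.029951504503869256 [-1.23504002  2.16145295  0.99077554] 1.113494150340557
```

Emit:
drive_tool:
  angular:
    - [0,0,0]
    - [0,0,0]
    - [0,0,0]
  delta_pos:
    - [0,-0.1,0]
    - [0,-0.1,0]
    - [0,0,0]
  gripper: [3,3,3]

```text
time_s: 14.85
tool_pos: [0.5944, -0.266, 0.1044]
tool_rot: [179.8, -0.0, -178.4]
force: [-2.1, 6.1, 2.8]
grip_width: 0.0299
grasp_force: 3.0
```

The blade is on its stop: the force rises with no travel. I'll free the tab, rise, and back off to the front.

Emit:
drive_tool:
  angular:
    - [0,0,0]
    - [0,0,0]
    - [0,0,0]
    - [0,0,0]
    - [0,0,0]
    - [0,0,0]
    - [0,0,0]
    - [0,0,0]
    - [0,0,0]
    - [0,0,0]
    - [0,0,0]
    - [0,0,0]
    - [0,0,0]
    - [0,0,0]
  delta_pos:
    - [0,0.6,0]
    - [0,0.6,0]
    - [0,0,0]
    - [0,0,-1.5]
    - [0,0,-2.5]
    - [0,0,-2.5]
    - [0,0,-2.5]
    - [0,0,-2.5]
    - [3,0,0]
    - [3,0,0]
    - [3,3,0]
    - [2,4,0]
    - [0,4,0]
    - [0,0,0]
  gripper: [3,3,3,3,3,3,3,3,3,3,3,3,3,3]

```text
time_s: 16.25
tool_pos: [0.4818, -0.1436, 0.2207]
tool_rot: [179.8, 0.2, -178.1]
force: [-0.5, 0.3, 0.5]
grip_width: 0.0301
grasp_force: 0.0
```

```bash
python3 fit.py|grep side; python3 - <<'E'
from h import *
b=cam("top");a=cam("side");bg=lambda c:cv2.cvtColor(c["pixels"],cv2.COLOR_RGB2BGR)
cv2.imwrite("pics/c8.png",np.hstack([cv2.resize(bg(a)[90:240,260:420],None,fx=2.5,fy=2.5),cv2.resize(bg(b)[130:280,300:450],None,fx=2.5,fy=2.5,interpolation=cv2.INTER_CUBIC)]))
for r in models.search_frame(b,"barrel_1")[:8]:
    P=onz(b,r["centre"],.05); print(np.round(r["centre"]),round(r["p"],2),(R.from_euler('z',-1.6,degrees=True).apply(P-[.5965,-.3185,0])).round(3))
E
```

```text
side red [(54, [389.1, 194.0], [381, 191, 18, 7]), (27, [401.3, 180.0], [395, 178, 14, 5])]
side yel [(172, [334.8, 166.1], [329, 158, 13, 18])]
[407. 198.] 0.72 [ 0.    -0.086  0.05 ]
[345. 280.] 0.62 [-0.186  0.065  0.05 ]
[367. 243.] 0.61 [-0.103  0.012  0.05 ]
[290. 172.] 0.6 [0.068 0.186 0.05 ]
[401. 197.] 0.57 [ 0.002 -0.071  0.05 ]
[394. 201.] 0.42 [-0.006 -0.055  0.05 ]
[342. 161.] 0.41 [0.093 0.065 0.05 ]
```

View pics/c8.png

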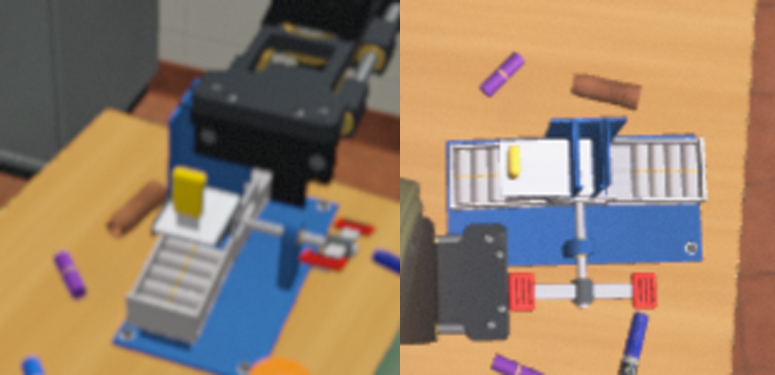

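The tab is back at exactly its starting pixel (334.8,166.1), the gate is over, four barrels lie in the right lane, the magazine is empty, and the robot touches nothing. I'm handing in.

```bash
python3 -c "
from cell import env; print(env.sign_off())"
```

```text
the job is handed in; nothing more can be done
None
```

The job is handed in (no verdict came back): the last pictures show the gate at its right stop, the four barrels at rest in the right lane, the blade shut, and the arm clear of everything.

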